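# Set the cupboard dehumidifier going again

### The job

The cupboard is tidied, so set the dehumidifier going again, with the fingertips only and a light touch: push its water tank fully home, then turn the big knurled dial on top by fingertip friction, clockwise, until it clicks in at the three-dot mark, and take the hand away. Grip and pick up nothing, and leave the bottle, the soap case and the shoe brush where they stand.

Things in the scene. Friction and masses are not known exactly. Their poses are not given: they have to be found in the camera images.
- dehumidifier: White cupboard dehumidifier, a fixed rounded box 190 mm deep (its x), 260 mm wide (its y), 165 mm high, standing still on the table. Origin at the centre of its underside, z up; its front with the water tank looks to its -x. On the flat top: a black dial (axis at x +15, y -56 mm in this frame) and, at y +38 to +118 mm, a flat outlet grille.
- tank (a joint): How far the water tank is out, in m: 0 fully home, 0.05 fully out. It slides straight along the dehumidifier's x, goes in towards +x against about 2 N of rubbing, stays where it is left and meets its stop at 0, where the grey front panel touches the white housing on a stiff rubber seal (gives about 1 mm for each 10 N, and springs back to 0).
- tank_face (a point): Centre (left to right) of the flat outer face of the tank's grey front panel, 130 mm above the table and 22 mm below the panel's top edge; it moves with the tank. The panel is 18 mm thick, 250 mm wide and reaches from 20 to 152 mm above the table; fully home, this face lies 113 mm in front of the dehumidifier's origin (18 mm in front of the white housing). Axes as the dehumidifier's: push along +x.
- dial (a joint): Dial angle in rad, growing clockwise seen from above. Five detents 40 degrees apart: 0 (open ring, off), 0.698 (one dot), 1.396 (two dots), 2.094 (three dots), 2.793 (four dots), with stops just beyond the first and last. About 0.07 N m is needed to leave a detent; past half-way it snaps into the next. It starts in the ring, one-dot or two-dot detent.
- dial_top (a point): Centre of the dial's flat top, on its upright axis, 183 mm above the table when not pressed. The dial is a black disc 90 mm across, 18 mm high, with a ribbed rim, too wide to grip; friction on a fingertip about 0.5 or more. It sits on a spring: pressed, it gives up to 4 mm downward, 2.5 N at the start of the travel and 12.5 N at its end, and turns just as freely.
- pointer_tip (a point): Outer end of the white pointer line on the dial's top, 41 mm from the dial's axis; it turns with the dial and stands opposite the mark of the setting chosen.
- three_dots (a point): Middle of the three-dot mark on the dehumidifier's top. Marks are printed on the white top round the dial, 60 mm from its axis, black, dots 5.6 mm: seen from the front, an open ring at the left, then one, two, three and four dots clockwise over the far side. In the dehumidifier's frame this mark lies 40 degrees from +x towards -y, as seen from the dial's axis.
- water_bottle: Bystander: clear bottle with white cap, 66 mm across, 205 mm high, upright beside the dehumidifier. Origin at the centre of its underside.
- soap_case: Bystander: flat pale pink plastic case 95 x 62 x 26 mm, lying beside the dehumidifier. Origin at the centre of its underside.
- shoe_brush: Bystander: wooden shoe brush 150 x 46 x 36 mm, bristles down, off the front left corner of the dehumidifier. Origin at the centre of its underside, x along it.

How it is judged:
On the way, in this order (a step that is already met when the one before it is completed fails the run):
1. the water tank is pushed fully home (value of joint tank below 0.003 m), for 0.2 s.
2. the dial is turned into the three-dot detent (value of joint tank below 0.003 m and value of joint dial between 1.944 and 2.244 rad), for 0.2 s.
At the end, for the whole second after the job is handed in: The tank is within 3 mm of fully home, the dial rests in the three-dot detent (within 0.12 rad of 2.094), and the bottle, soap case and brush are within 20 mm of where they stood (value of joint tank below 0.003 m and value of joint dial between 1.974 and 2.214 rad and velocity of joint dial between -0.1 and 0.1 rad/s and distance of each of water_bottle, soap_case, shoe_brush from where it was at the start of the episode below 0.02 m); the robot touches nothing.
It fails at once if a bystander is lifted, carried or pushed more than 20 mm (distance of any of water_bottle, soap_case, shoe_brush from where it was at the start of the episode above 0.02 m).
It fails at once if the bottle is tipped over (angle between water_bottle's own z axis and vertical above 0.5 rad).
It fails at once if the tank is pulled further out instead of pushed in (value of joint tank above 0.045 m).
It fails at once if the tank or the dial is gripped or rammed (more than 40 N) (contact force between the fingers and dehumidifier above 40 N).
It also fails if it takes over 48 s, if anything falls off the work surface, if the arm or the gripper's body presses on something with over 40 N, if the wrist force passes 120 N, or if a joint passes its speed limit or range.

### The arm

A 7-joint arm with a two-finger parallel gripper is mounted at the origin on the work surface. World frame = base frame: x ahead of the robot, y to its left, z up, the work surface at z = 0. Lengths are in m, angles in rad, forces in N, time in s.
With the tool pointing down it reaches from about 0.4 to 0.85 m from the base axis. Payload 10.4 kg.
Tool frame: the origin (TCP) lies between the finger pads; the fingertips stand 11 mm ahead of it and the grasp point (between the pads) lies 8 mm behind it; x points along the fingers, y is the direction in which the jaws open and shut, and the axes are right-handed (so a half turn about x gives the same grasp; the last joint's range is limited). The gripper opens to 87 mm and grips with 3 to 60 N. Pads are 19 mm wide; open, the fingers measure 117 mm over their backs; the gripper's body (75 mm by 190 mm) begins 51 mm behind the grasp point.
Start: joints at [1.196, 0.332, -0.065, 1.46, 0.022, 1.35, -0.088], TCP at [0.215, -0.587, 0.234] pointing down, gripper open.
Joint ranges: [-2.6, 2.6], [-0.5, 2.12], [-1.47, 1.34], [0.16, 2.42], [-1.27, 4.41], [0.06, 2.06], [-2.6, 2.6]. Speed limits (rad/s): [2.22, 2.22, 2.79, 2.79, 3.14, 3.14, 3.14].

### API

Orientations are given as a unit quaternion [x, y, z, w].
In Python, from bench import r, cams, ticket gives the robot as it stands. The module is installed in compiled form; this text tells all that it offers.
- The arm moves only by the tool drive_tool, never from a script. Its argument "moves" is text: rows parted by semicolons, each of 5 numbers parted by spaces: the shift along the world's x, y, z in m, then the turn about the world's z in degrees, then the closure, from 0 (fully open) to 1 (shut). In form: x y z twist grip; .... A call has 1 to 20 rows; each row shifts and turns the commanded pose from where the row before left it; what a row does not reach is not made up. A row lasts 1/8 s, in which the tool goes at most 62.5 mm and 10.7 degrees, less where a joint would pass 70% of its speed; a pose out of reach is approached as far as the arm can. A call is refused whole if a number of a shift passes 0.0625 or a number of a turn 10.7, either way. A call with a gripper value outside its range is refused whole. The fingers move at their own pace and stop on an object; "newtons" is the grip in N (left out, the last holds). Time passes only in rows, so rows that do not move let the fingers close. It gives the time, the measured TCP pose, the force and the opening at its end, in the units of the state.
- r.read_state(): the state, without advancing time (a new reading comes with each control period).
- cams.camera(name): name is "scene" or "top" or "wrist"; returns a dict with "color" (384x512x3 uint8, red, green, blue), "fx", "fy", "cx", "cy" (pixels), "distortion" ([k1, k2, p1, p2, k3] as OpenCV has them; the pictures are not rectified), "extrinsics" (4x4, takes a point from camera to world coordinates). Camera axes: x right, y down, z forward; pixel columns grow to the right and rows downward; lengths in m; the calibration is good to about 2 mm. A picture is of the moment at which its call begins. There is no depth.
- ticket.close_job(): hands the job in, once; it reports no verdict.
The state is a dict: "time": time; "joint_positions": joint angles; "joint_vel": joint speeds; "joint_torque": joint torques, N m; "ee_pos": TCP position; "eef_rot": TCP orientation; "ft_force": force on the tool from outside, world axes, zero at the start; "torque": the same for the moment, N m; "width": finger opening in m.
Only numpy, scipy, OpenCV 4.12 (cv2) and the standard library are available. Lean on these libraries where they do the work, as an engineer would, in place of code of your own. Each camera call takes 0.05 s, during which the arm holds its last target.

## Working session

There is one attempt and no reset: what is moved stays moved. The work goes in short steps, Python scripts to look and compute and a tool call to move; the robot and the scene stay as the last step left them, time stands still between calls to the robot, and variables do not carry over. Pictures are saved under pics/ and viewed, and the job is handed in when it is done.

Besides the shell and the picture viewer there is one more tool, called after "Request:" by a JSON object that holds its "api" and its "payload", one argument or row to a line. drive_tool: Moves the arm, as the interface text tells. Its arguments: {"type":"object","properties":{"moves":{"type":"string"},"newtons":{"type":"number"}},"required":["moves"]}

```bash
mkdir -p pics; python3 - <<'E'
from bench import r,cams
import cv2,pickle
s=r.read_state();print({k:s[k] for k in('time','ee_pos','eef_rot','ft_force','width')})
for n in('scene','top','wrist'):
    c=cams.camera(n);pickle.dump(c,open(f'{n}0.pkl','wb'))
    cv2.imwrite(f'pics/{n}0.png',cv2.resize(c['color'][:,:,::-1],None,fx=1.5,fy=1.5));print(n,c['fx'],c['distortion'],c['extrinsics'])
E
```

```text
{'time': 0.0, 'ee_pos': array([ 0.21522355, -0.58638135,  0.23275272]), 'eef_rot': array([-0.69607857, -0.12423483,  0.69631304, -0.12324155]), 'ft_force': array([-0.41101293,  0.13156461,  0.31286112]), 'width': 0.08728761763198634}
scene 351.9266982878657 [0.02905159 0.         0.         0.         0.        ] [[-0.96487129  0.18876402 -0.18273353  0.70665227]
 [ 0.26271537  0.69854475 -0.66559437  0.66113047]
 [ 0.00200728 -0.6902198  -0.72359698  0.7623067 ]
 [ 0.          0.          0.          1.        ]]
top 347.0379853340701 [-0.04473935  0.          0.          0.          0.        ] [[ 1.74252750e-04 -9.82832447e-01  1.84500276e-01  3.75036257e-01]
 [-9.99349619e-01  6.48188983e-03  3.54728525e-02  5.09054963e-02]
 [-3.60597809e-02 -1.84386461e-01 -9.82192102e-01  1.02139027e+00]
 [ 0.00000000e+00  0.00000000e+00  0.00000000e+00  1.00000000e+00]]
wrist 265.5298415846992 [-0.0577393  0.         0.         0.         0.       ] [[ 3.44569443e-01 -9.03114085e-01 -2.56235925e-01  2.85231844e-01]
 [-9.38760613e-01 -3.31671762e-01 -9.33935445e-02 -5.61642199e-01]
 [-6.41195356e-04  2.72724756e-01 -9.62091886e-01  3.84496338e-01]
 [ 0.00000000e+00  0.00000000e+00  0.00000000e+00  1.00000000e+00]]
```

View pics/scene0.png

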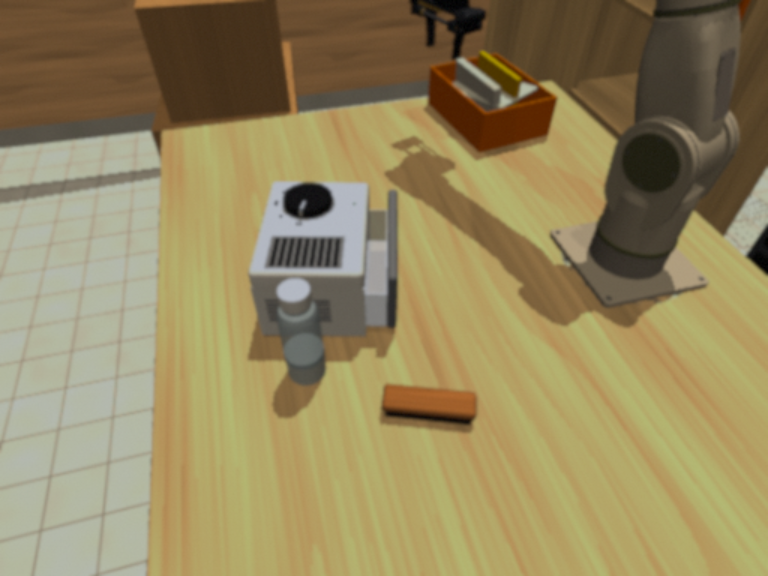

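View pics/top0.png

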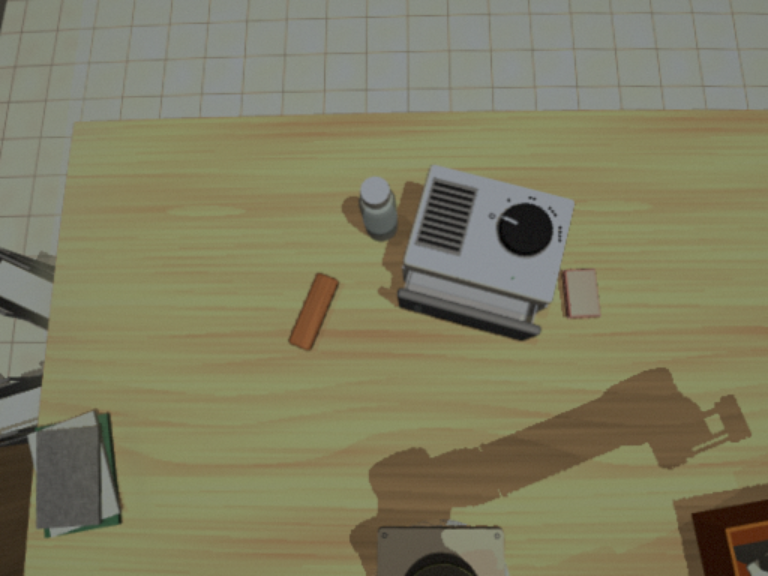

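View pics/wrist0.png

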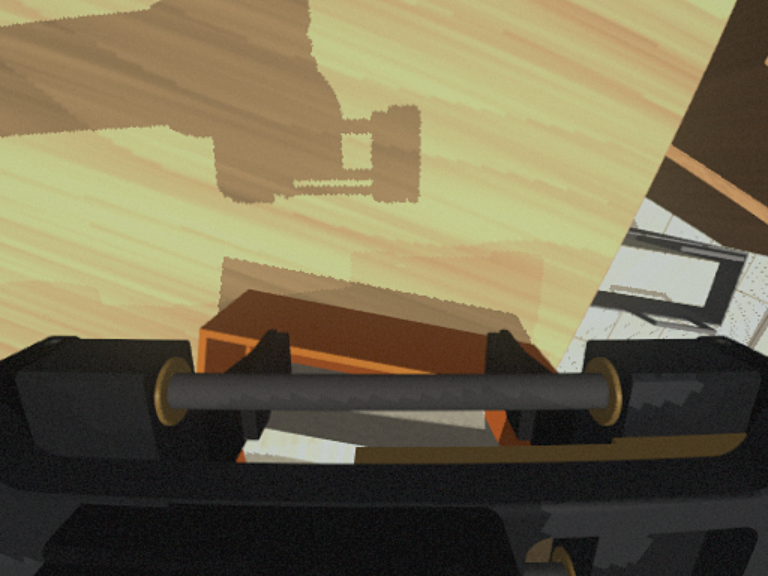

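The top view (1.5x) shows the dial centred at about (525,229), the pointer towards the ring (492,216), three dots at (553,211), and the tank panel out in front at about (470,313). The soap case is at (580,293), close to the right front corner. I'll zoom in for exact positions.

```bash
python3 - <<'E'
import cv2,pickle
c=pickle.load(open('top0.pkl','rb'))['color'][:,:,::-1]
a=c[105:230,260:405];cv2.imwrite('pics/top0z.png',cv2.resize(a,None,fx=5,fy=4.8 if 0 else 4.75,interpolation=cv2.INTER_CUBIC) if 0 else cv2.resize(a[:118],None,fx=5,fy=5,interpolation=cv2.INTER_CUBIC))
c=pickle.load(open('scene0.pkl','rb'))['color'][:,:,::-1]
a=c[115:235,160:280];cv2.imwrite('pics/scene0z.png',cv2.resize(a,None,fx=5,fy=5,interpolation=cv2.INTER_CUBIC))
E
```

```text
(no output)
```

View pics/top0z.png

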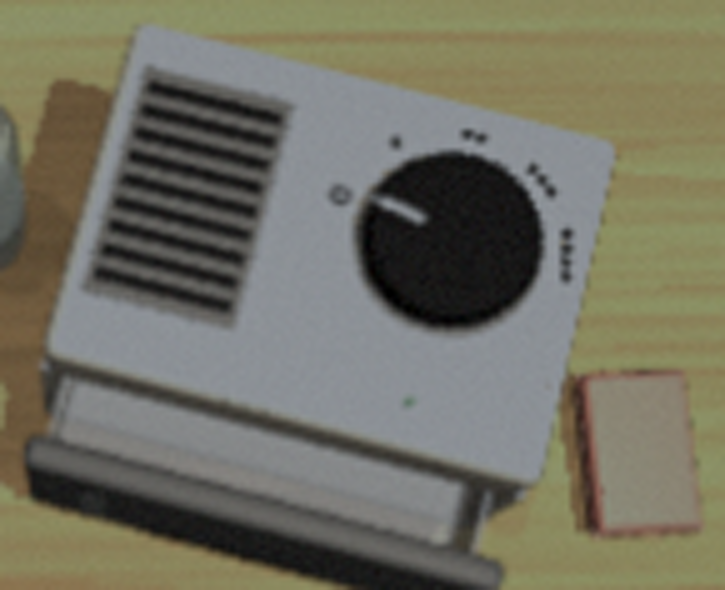

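View pics/scene0z.png

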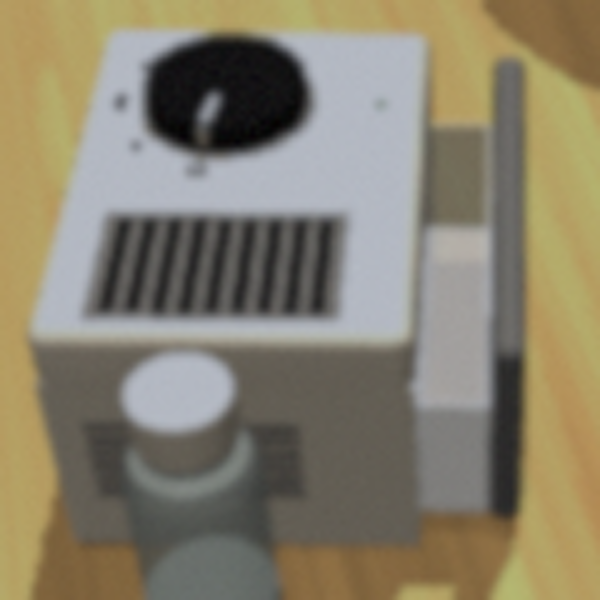

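```bash
cat > h.py <<'E'
import numpy as np,cv2
from scipy.optimize import least_squares
def K(c): return np.array([[c['fx'],0,c['cx']],[0,c['fy'],c['cy']],[0,0,1.]])
def ray(c,uv,z):
    p=cv2.undistortPoints(np.array(uv,float).reshape(-1,1,2),K(c),np.array(c['distortion']))[:,0]
    E=c['extrinsics'];d=np.c_[p,np.ones(len(p))]@E[:3,:3].T;o=E[:3,3]
    return o+d*((z-o[2])/d[:,2])[:,None]
def proj(c,P):
    T=np.linalg.inv(c['extrinsics']);return cv2.projectPoints(np.array(P,float).reshape(-1,1,3),cv2.Rodrigues(T[:3,:3])[0],T[:3,3],K(c),np.array(c['distortion']))[0][:,0]
E
python3 - <<'E'
from h import *;import pickle
c=pickle.load(open('top0.pkl','rb'));s=pickle.load(open('scene0.pkl','rb'))
top=lambda L:(np.array(L,float)+.5)/5-.5+[260,105]
sc=lambda L:(np.array(L,float)+.5)/5-.5+[160,115]
a=np.radians([80,40,0,-40,-80]);M=np.c_[.015+.06*np.cos(a),-.056+.06*np.sin(a)]
W=ray(c,top([[340,195],[396,142],[475,135],[541,181],[567,255]]),.165)
def f(q,W=W,M=M):
    C,S=np.cos(q[2]),np.sin(q[2]);return (M@np.array([[C,S],[-S,C]])+q[:2]-W[:,:2]).ravel()
o=least_squares(f,[.65,-.08,0]);q=o.x;print('marks',q,np.degrees(q[2]),o.fun*1000)
W2=ray(s,sc([[196,170],[137,147],[121,101]]),.165)
o2=least_squares(lambda q:f(q,W2,M[:3]),q);print('scene',o2.x,o2.fun*1000)
C,S=np.cos(q[2]),np.sin(q[2]);R=np.array([[C,-S],[S,C]])
loc=lambda P:(P[:,:2]-q[:2])@R
print('corners',loc(ray(c,top([[138,27],[615,145],[540,483],[45,352]]),.165)))
print('scene corners',loc(ray(s,sc([[108,32],[427,35],[412,345],[32,335]]),.165)))
print('dial c',loc(ray(c,top([[357,240],[543,240],[450,152],[450,328]]),.179)))
print('ptr',loc(ray(c,top([[376,199],[427,220]]),.183)))
print('panel top front edge, top',loc(ray(c,top([[30,462],[498,587]]),.152)))
print('panel top right edge, scene',loc(ray(s,sc([[524,65],[523,353]]),.152)))
print('dial axis',R@[.015,-.056]+q[:2]); 
print('soap top corners',ray(c,top([[590,378],[683,372],[700,527],[603,532]]),.026), loc(ray(c,top([[590,378],[683,372],[700,527],[603,532]]),.026)))
E
```

```text
marks [ 0.63373548 -0.08483652 -0.28161365] -16.13527336582343 [ 0.01327519 -0.1377708   0.09676524  0.17689162 -0.57192572  0.08430361
  0.38731527 -0.57369555  0.07457002  0.45027112]
scene [ 0.63072408 -0.08357119 -0.28208278] [-0.3993653   0.56810258  0.34723977 -1.36602213  0.05212553  0.79791955]
corners [[ 0.08673773  0.12736121]
 [ 0.08973577 -0.12651719]
 [-0.09285941 -0.12852206]
 [-0.09516448  0.12635238]]
scene corners [[ 0.0895613  -0.12205125]
 [-0.09618277 -0.12297309]
 [-0.09792186  0.13359126]
 [ 0.08613812  0.1300538 ]]
dial c [[-0.00037941 -0.00980329]
 [ 0.02475852 -0.09942733]
 [ 0.05739689 -0.04393927]
 [-0.03209276 -0.06513553]]
ptr [[ 0.02162816 -0.01348947]
 [ 0.01780622 -0.04062972]]
panel top front edge, top [[-0.14951359  0.11898358]
 [-0.14679751 -0.12309111]]
panel top right edge, scene [[-0.15292053 -0.11275635]
 [-0.15176086  0.12506894]]
dial axis [ 0.63258186 -0.14279918]
soap top corners [[ 0.59230587 -0.25296816  0.026     ]
 [ 0.59552471 -0.3074375   0.026     ]
 [ 0.50438348 -0.31074852  0.026     ]
 [ 0.50185306 -0.25490599  0.026     ]] [[ 0.00692718 -0.17302218]
 [ 0.02515659 -0.22445134]
 [-0.06147428 -0.25296064]
 [-0.079424   -0.20002106]]
```

```bash
python3 - <<'E'
from bench import r
from scipy.spatial.transform import Rotation as R
import numpy as np
s=r.read_state();M=R.from_quat(s['eef_rot']).as_matrix();print(M.round(3),np.degrees(np.arctan2(M[1,1],M[0,1])))
E
```

```text
[[-0.     0.345 -0.939]
 [ 0.001 -0.939 -0.345]
 [-1.    -0.001  0.   ]] -69.8410078808937
```

Request:
{"api": "drive_tool", "payload": {
  "moves": "0.02 0.046 0 -3 1;0.02 0.046 0 -3 1;0.02 0.046 0 -3 1;0.02 0.046 0 -3 1;0.02 0.046 0 -3 1;0.02 0.046 0 -3 1;0.02 0.046 0 -3 1;0.02 0.046 0 -3 1;0.02 0.046 0 -3 1;0.02 0.046 0 -3 1;0.02 0.046 0 -3 1;0.015 0.048 0 -3.3 1;0 0 0 0 1;0 0 0 0 1",
  "newtons": 5
}}

```text
time: 1.9
ee_pos: [0.4501, -0.0334, 0.2334]
eef_rot: [-0.7, 0.099, 0.7, 0.099]
ft_force: [-0.3, 0.0, -0.9]
width: 0.0004
```

```bash
cat > st.py <<'E'
from bench import r,cams
import numpy as np,sys,cv2,pickle
from scipy.spatial.transform import Rotation as R
s=r.read_state();M=R.from_quat(s['eef_rot']).as_matrix();print(s['time'],s['ee_pos'].round(4),'yaw',np.degrees(np.arctan2(M[1,1],M[0,1])).round(2),'f',s['ft_force'].round(2),'tq',s['torque'].round(2),'w',round(s['width'],4),'j',s['joint_positions'].round(2))
Q=np.array([.6337,-.0848]);a=-.2816
d=s['ee_pos'][:2]-Q;print('tcp in dehum',np.round([d@[np.cos(a),np.sin(a)],d@[-np.sin(a),np.cos(a)]],4))
for n in sys.argv[2:]:
    c=cams.camera(n);t=sys.argv[1];pickle.dump(c,open(f'{n}{t}.pkl','wb'));im=c['color'][:,:,::-1]
    if n=='top': im=cv2.resize(im[90:240,250:410],None,fx=4,fy=4,interpolation=cv2.INTER_CUBIC)
    elif n=='scene': im=cv2.resize(im[60:260,130:350],None,fx=3,fy=3,interpolation=cv2.INTER_CUBIC)
    cv2.imwrite(f'pics/{n}{t}.png',im)
E
python3 st.py 1 scene wrist
```

```text
1.9 [ 0.4501 -0.0334  0.2334] yaw -106.13 f [-0.29  0.01 -0.92] tq [ 0.04  0.02 -0.01] w 0.0004 j [ 0.62 -0.02 -0.63  1.86 -0.01  1.3  -1.86]
tcp in dehum [-0.1906 -0.0016]
```

View pics/scene1.png

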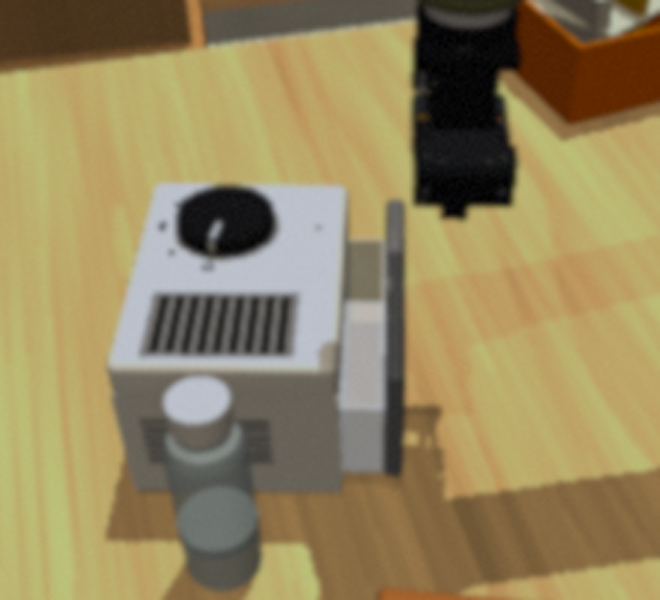

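The gripper hangs in front of the panel at about (460,200) in this crop, clear of everything. Next I lower it and approach the panel.

Request:
{"api": "drive_tool", "payload": {
  "moves": "0 0 -0.03 0 1;0 0 -0.03 0 1;0 0 -0.03 0 1;0 0 -0.007 0 1;0.0096 -0.0028 0 0 1;0.0096 -0.0028 0 0 1;0.0048 -0.0014 0 0 1;0.0048 -0.0014 0 0 1;0.0048 -0.0014 0 0 1;0.0048 -0.0014 0 0 1"
}}

```text
time: 3.25
ee_pos: [0.4889, -0.0438, 0.1366]
eef_rot: [-0.7, 0.099, 0.7, 0.099]
ft_force: [-2.9, 0.7, 2.8]
width: 0.0006
```

```bash
python3 st.py 2 scene top
```

```text
3.25 [ 0.4889 -0.0438  0.1366] yaw -106.13 f [-2.88  0.68  2.81] tq [0.31 0.43 0.03] w 0.0006 j [ 0.59  0.17 -0.63  1.9   0.11  1.1  -1.95]
tcp in dehum [-0.1504 -0.0009]
```

View pics/scene2.png

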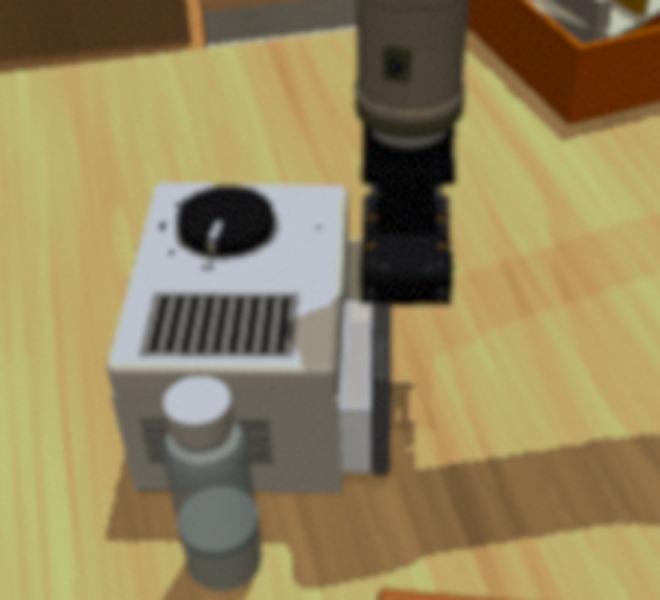

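The tank is sliding in at about 3 N: the panel edge moved from x≈400 to 388. I'll keep pushing.

Request:
{"api": "drive_tool", "payload": {
  "moves": "0.0048 -0.0014 0 0 1;0.0048 -0.0014 0 0 1;0.0048 -0.0014 0 0 1;0.0048 -0.0014 0 0 1;0.0029 -0.0008 0 0 1;0 0 0 0 1"
}}

```text
time: 4.1
ee_pos: [0.5113, -0.0506, 0.1366]
eef_rot: [0.7, -0.099, -0.7, -0.099]
ft_force: [-0.4, 0.0, 0.7]
width: 0.0002
```

```bash
python3 st.py 3 
```

```text
4.1 [ 0.5113 -0.0506  0.1366] yaw -106.15 f [-0.42  0.03  0.73] tq [ 0.02  0.03 -0.05] w 0.0002 j [ 0.57  0.22 -0.62  1.85  0.15  1.12 -1.96]
tcp in dehum [-0.1271 -0.0012]
```

Now 1 mm steps until the seal pushes back.

Request:
{"api": "drive_tool", "payload": {
  "moves": "0.0019 -0.0006 0 0 1;0.001 -0.0003 0 0 1;0.001 -0.0003 0 0 1;0 0 0 0 1"
}}

```text
time: 4.6
ee_pos: [0.5136, -0.0513, 0.1366]
eef_rot: [-0.699, 0.099, 0.701, 0.099]
ft_force: [-9.0, 2.2, 7.2]
width: 0.0007
```

```bash
python3 st.py 4 
```

```text
4.6 [ 0.5136 -0.0513  0.1366] yaw -106.13 f [-9.02  2.15  7.23] tq [0.39 1.92 0.02] w 0.0007 j [ 0.57  0.23 -0.62  1.84  0.15  1.12 -1.96]
tcp in dehum [-0.1247 -0.0012]
```

Request:
{"api": "drive_tool", "payload": {
  "moves": "0.001 -0.0003 0 0 1;0 0 0 0 1;0 0 0 0 1"
}}

```text
time: 4.97
ee_pos: [0.5137, -0.0513, 0.1365]
eef_rot: [-0.698, 0.099, 0.702, 0.099]
ft_force: [-14.2, 4.0, 11.5]
width: 0.0005
```

```bash
python3 st.py 5 scene top
```

```text
4.975 [ 0.5137 -0.0513  0.1365] yaw -106.12 f [-14.22   4.04  11.53] tq [ 0.65  3.16 -0.02] w 0.0005 j [ 0.57  0.23 -0.62  1.84  0.15  1.12 -1.96]
tcp in dehum [-0.1246 -0.0012]
```

View pics/scene5.png

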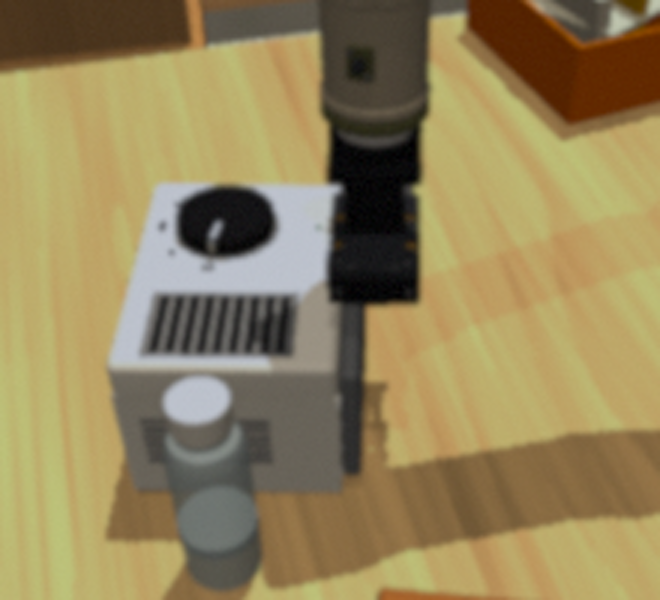

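The tank is home: the panel sits flush against the housing and there's a hard stop at about 15 N. I'll back off, rise, and move over the dial, turning the tool +120° and partly opening so both fingertips rest on the disc.

Request:
{"api": "drive_tool", "payload": {
  "moves": "-0.012 0.0035 0 0 1;-0.012 0.0035 0 0 1;0 0 0.05 0 1;0 0 0.06 0 1;0.02 -0.016 0 10 0.54;0.02 -0.016 0 10 0.54;0.02 -0.016 0 10 0.54;0.02 -0.016 0 10 0.54;0.02 -0.016 0 10 0.54;0.02 -0.016 0 10 0.54;0.02 0 0 10 0.54;0 0 0 10 0.54;0 0 0 10 0.54;0 0 0 10 0.54;0 0 0 10 0.54;0 0 0 10 0.54;0 0 0 0 0.54;0 0 0 0 0.54"
}}

```text
time: 7.32
ee_pos: [0.6316, -0.1408, 0.2467]
eef_rot: [0.437, 0.556, -0.437, 0.556]
ft_force: [-0.0, 0.4, 0.2]
width: 0.0404
```

```bash
python3 st.py 6 scene top wrist
```

```text
7.325 [ 0.6316 -0.1408  0.2467] yaw 13.63 f [-0.04  0.37  0.19] tq [-0.03 -0.08  0.04] w 0.0404 j [ 0.73  0.5  -0.84  1.34  0.37  1.46  0.15]
tcp in dehum [ 0.0136 -0.0544]
```

View pics/scene6.png

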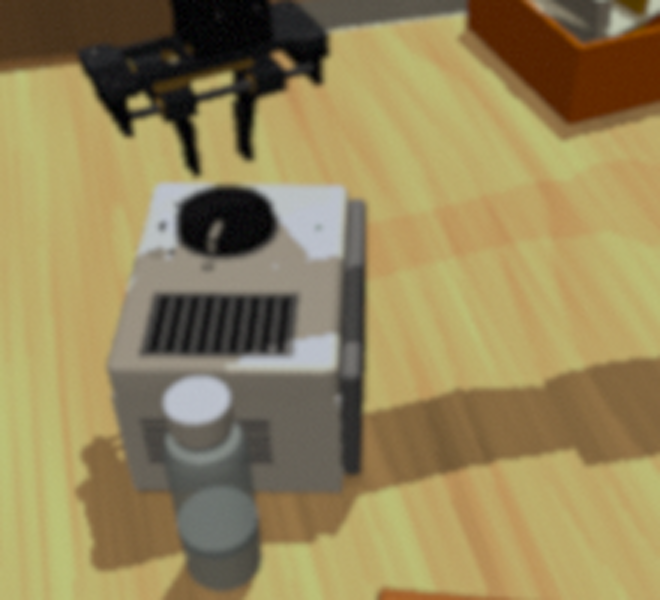

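View pics/wrist6.png

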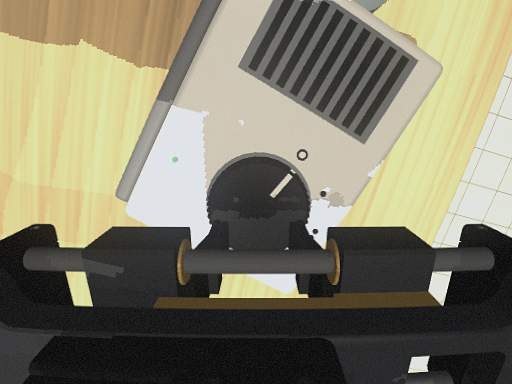

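```bash
python3 - <<'E'
from h import *;import pickle
c=pickle.load(open('wrist6.pkl','rb'))
L=ray(c,[[207,205],[311,205]],.175);T=ray(c,[[259,154]],.183)
print(L,T,L.mean(0),np.linalg.norm(L[0]-L[1]))
print(proj(c,[[.6326,-.1428,.183]]),ray(c,[[302,155],[323,194],[315,231]],.165))
E
```

```text
[[ 0.5872519  -0.15182784  0.175     ]
 [ 0.67690479 -0.12995919  0.175     ]] [[ 0.62108347 -0.09608298  0.183     ]] [ 0.63207835 -0.14089351  0.175     ] 0.09228152291095121
[[259.09348755 210.14893647]] [[ 0.65863336 -0.09017886  0.165     ]
 [ 0.68739517 -0.1198974   0.165     ]
 [ 0.69109614 -0.15684838  0.165     ]]
```

The wrist view puts the dial axis at about (0.632, -0.141), within 2 mm of the top-view estimate. Now I'll lower onto it.

Request:
{"api": "drive_tool", "payload": {
  "moves": "0 -0.0005 -0.02 0 0.54;0 -0.0005 -0.02 0 0.54;0 0 -0.008 0 0.54;0 0 -0.002 0 0.54;0 0 -0.001 0 0.54;0 0 -0.001 0 0.54;0 0 -0.001 0 0.54;0 0 0 0 0.54"
}}

```text
time: 8.48
ee_pos: [0.6321, -0.1418, 0.1941]
eef_rot: [0.436, 0.556, -0.436, 0.557]
ft_force: [0.6, 0.3, 2.6]
width: 0.0401
```

```bash
python3 st.py 7 
```

```text
8.475 [ 0.6321 -0.1418  0.1941] yaw 13.86 f [0.6  0.29 2.63] tq [ 0.04 -0.09  0.  ] w 0.0401 j [ 0.74  0.53 -0.83  1.42  0.39  1.36  0.14]
tcp in dehum [ 0.0143 -0.0552]
```

Contact at 2.6 N, at the expected height. I'll press about 2.5 mm further.

Request:
{"api": "drive_tool", "payload": {
  "moves": "0 0 -0.001 0 0.54;0 0 -0.001 0 0.54;0 0 -0.001 0 0.54;0 0 0 0 0.54"
}}

```text
time: 8.98
ee_pos: [0.6321, -0.1418, 0.1916]
eef_rot: [0.436, 0.556, -0.436, 0.557]
ft_force: [-2.7, 0.4, 8.5]
width: 0.0399
```

```bash
python3 st.py 8 wrist
```

```text
8.975 [ 0.6321 -0.1418  0.1916] yaw 13.85 f [-2.7   0.37  8.54] tq [0.05 0.47 0.03] w 0.0399 j [ 0.74  0.54 -0.83  1.42  0.4   1.36  0.14]
tcp in dehum [ 0.0143 -0.0552]
```

8.5 N is enough for about 0.11 N m. I'll turn clockwise 48° first and then check.

Request:
{"api": "drive_tool", "payload": {
  "moves": "0 0 0 -6 0.54;0 0 0 -6 0.54;0 0 0 -6 0.54;0 0 0 -6 0.54;0 0 0 -6 0.54;0 0 0 -6 0.54;0 0 0 -6 0.54;0 0 0 -6 0.54;0 0 0 0 0.54"
}}

```text
time: 10.15
ee_pos: [0.6326, -0.1422, 0.1919]
eef_rot: [0.626, 0.33, -0.624, 0.331]
ft_force: [0.3, -1.5, 8.2]
width: 0.0399
```

```bash
python3 st.py 9 wrist scene top
```

```text
10.15 [ 0.6326 -0.1422  0.1919] yaw -34.25 f [ 0.27 -1.51  8.16] tq [-0.17 -0.02  0.06] w 0.0399 j [ 0.64  0.49 -0.68  1.42  0.31  1.33 -0.65]
tcp in dehum [ 0.0149 -0.0554]
```

View pics/wrist9.png

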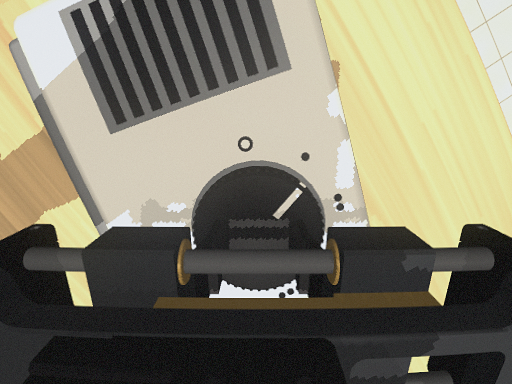

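View pics/scene9.png

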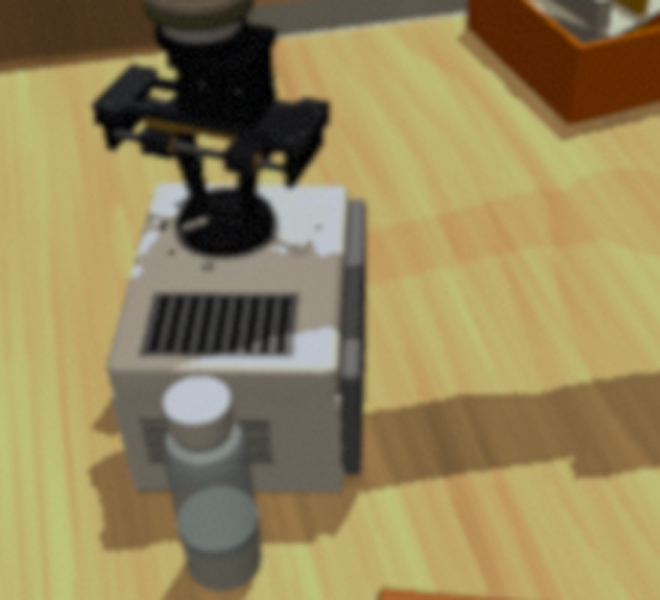

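The wrist view shows the dial following: the pointer tip at (303,185) is just past the one-dot mark at (305,157). Continuing.

Request:
{"api": "drive_tool", "payload": {
  "moves": "0 0 0 -6 0.54;0 0 0 -6 0.54;0 0 0 -6 0.54;0 0 0 -6 0.54;0 0 0 -6 0.54;0 0 0 -6 0.54;0 0 0 -6 0.54;0 0 0 -6 0.54;0 0 0 -6 0.54;0 0 0 -6 0.54;0 0 0 -6 0.54;0 0 0 -4 0.54;0 0 0 0 0.54;0 0 0 0 0.54"
}}

```text
time: 12.05
ee_pos: [0.6326, -0.1429, 0.1919]
eef_rot: [0.703, -0.088, -0.701, -0.087]
ft_force: [-0.0, -2.0, 8.6]
width: 0.0402
```

```bash
python3 st.py 10 wrist scene
```

```text
12.05 [ 0.6326 -0.1429  0.1919] yaw -104.2 f [-0.03 -2.04  8.56] tq [-0.45 -0.01 -0.05] w 0.0402 j [ 0.5   0.45 -0.47  1.43  0.21  1.31 -1.8 ]
tcp in dehum [ 0.0151 -0.0561]
```

View pics/wrist10.png

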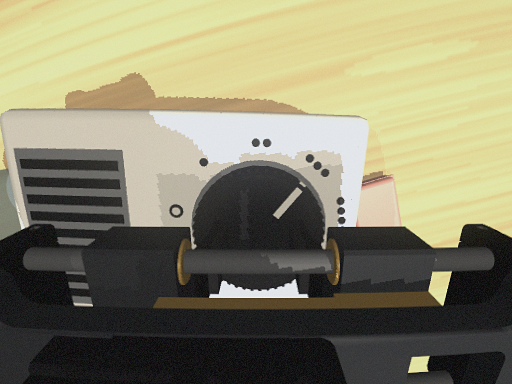

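The pointer tip (303,185) lines up with the three dots (317,165). I'll lift straight off and check again.

Request:
{"api": "drive_tool", "payload": {
  "moves": "0 0 0.004 0 0.54;0 0 0.01 0 0.54;0 0 0.03 0 0.54;0 0 0.04 0 0.54;-0.02 0 0.02 0 0.54;-0.05 0.01 0 0 0.54;-0.06 0.02 0 0 0.54;-0.06 0.02 0 0 0.54;0 0 0 0 0.54;0 0 0 0 0.54"
}}

```text
time: 13.4
ee_pos: [0.4436, -0.0924, 0.2952]
eef_rot: [0.702, -0.087, -0.701, -0.087]
ft_force: [0.2, -0.6, -0.9]
width: 0.0403
```

```bash
python3 st.py 11 wrist scene top; python3 - <<'E'
import pickle,cv2
c=pickle.load(open('top11.pkl','rb'));cv2.imwrite('pics/top11f.png',cv2.resize(c['color'][:,:,::-1],None,fx=1.5,fy=1.5))
E
```

```text
13.4 [ 0.4436 -0.0924  0.2952] yaw -104.15 f [ 0.23 -0.6  -0.93] tq [ 0.07 -0.02 -0.04] w 0.0403 j [ 0.65 -0.06 -0.51  1.77 -0.03  1.42 -1.68]
tcp in dehum [-0.1805 -0.0602]
```

View pics/wrist11.png

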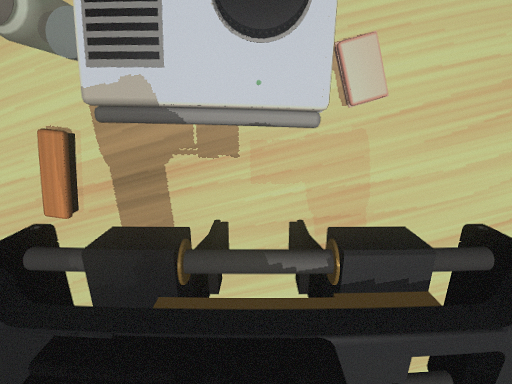

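View pics/top11f.png

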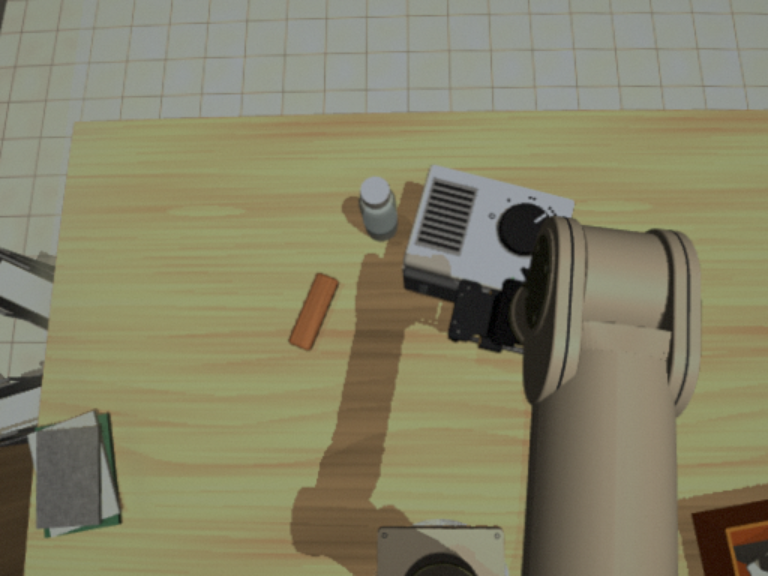

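View pics/scene11.png

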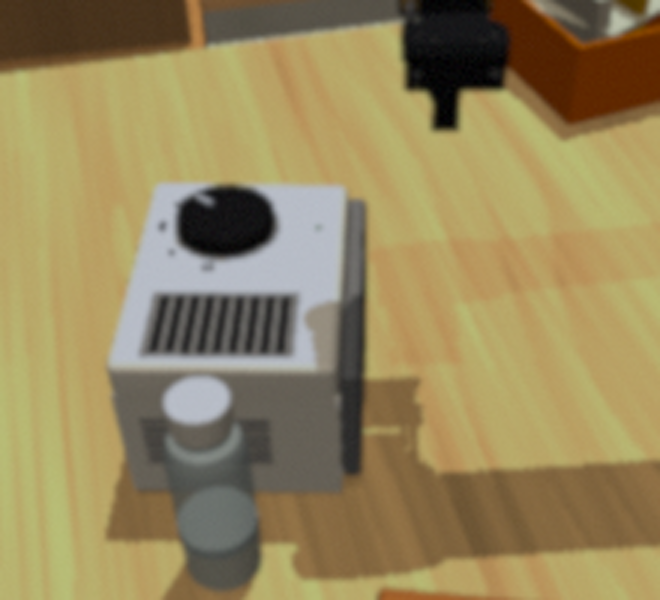

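```bash
python3 - <<'E'
from h import *;import pickle,cv2
s=pickle.load(open('scene11.pkl','rb'));t=pickle.load(open('top11.pkl','rb'))
q=np.array([.6337,-.0848]);a=-.2816
def pt(ang,rr,z): 
    l=[.015+rr*np.cos(ang),-.056+rr*np.sin(ang)];C,S=np.cos(a),np.sin(a);return [q[0]+C*l[0]-S*l[1],q[1]+S*l[0]+C*l[1],z]
for n,c in(('s',s),('t',t)):
    P=proj(c,[pt(np.radians(80)-d,.041,.183) for d in (0,.698,1.396,2.094,2.793)]);print(n,P.round(1).tolist())
x,y=185,105
im=cv2.resize(s['color'][y:y+60,x-10:x+60,::-1],None,fx=8,fy=8,interpolation=cv2.INTER_CUBIC);cv2.imwrite('pics/z1.png',im)
im=cv2.resize(t['color'][120:180,310:390,::-1],None,fx=8,fy=8,interpolation=cv2.INTER_CUBIC);cv2.imwrite('pics/z2.png',im)
E
```

```text
s [[199.1, 138.9], [190.8, 135.6], [188.6, 129.7], [193.4, 124.1], [202.7, 121.2]]
t [[335.7, 144.5], [343.4, 137.0], [354.5, 136.2], [363.9, 142.4], [367.2, 152.8]]
```

View pics/z2.png

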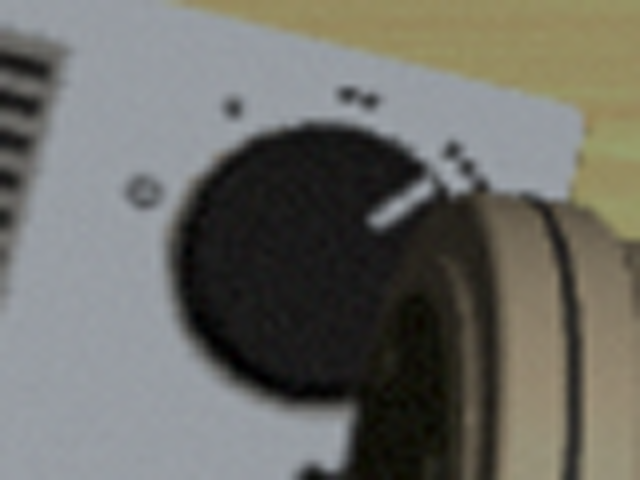

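The pointer tip measures (363.8, 142.9) px in the top view; the three-dot position predicts (363.9, 142.4). The tank is flush, the bystanders haven't moved, and the hand is clear, so I'm handing in.

```bash
python3 -c "
from bench import ticket
print(ticket.close_job())"
```

```text
the job is handed in; nothing more can be done
None
```

The dehumidifier is set: the tank is fully home and the dial is at the three-dot mark. I handed the job in at about 13.5 s; the hand-in reports no verdict.

- **Tank:** I pushed it in with closed fingertips. It met a firm stop at about 15 N (about 19 N counting the upward force), and the pictures then showed the panel flush with the housing.
- **Dial:** I rested two part-open fingertips on top at about 8.5 N and turned it about 118° clockwise, from the ring to three dots. Then I lifted off and drew the hand back.

**Last checks:**
- After release, the pointer tip was within 1 px of the three-dot position predicted from the calibration.
- The bottle and brush looked unmoved in the before-and-after top views. The arm hid the soap case in the last top view. The last wrist picture shows it beside the right front corner, but I did not measure its position again.
- The hand touched nothing, with only about 1 N of residual force reading.
- The top, scene and wrist cameras agreed on the dial's position to about 2–3 mm, and no check failed.

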